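# Right the tipped reagent bottles and latch the rack's retaining bar

## Robot

A 6-joint arm with a two-finger parallel gripper is mounted at the origin on a cart in front of the work surface, level with it; the furniture and walls round the work are solid. World frame = base frame: x ahead of the robot, y to its left, z up, the work surface at z = 0. Lengths are in m, angles in rad, forces in N, time in s.
With the tool pointing down it reaches from about 0.3 to 0.775 m from the base axis. Payload 14.6 kg.
Tool frame: the origin (TCP) lies midway between the tips of the shut fingers; the grasp point (between the pads) lies 19 mm behind it (ctrl.pinch_z is the z of the grasp point in the tool frame, in m); z points along the fingers, y is the line along which they close (so a half turn about z gives the same grasp; the last joint's range is limited). The gripper opens to 94 mm and grips with 3 to 60 N. Pads are 16 mm wide; open, the fingers measure 119 mm over their backs; the gripper's body (75 mm by 177 mm) begins 78 mm behind the grasp point.
Start: joints at [1.048, 0.3, 1.521, -0, 1.321, -0.067], TCP at [0.242, 0.494, 0.205] pointing down, gripper open.
Joint ranges: [-3.03, 3.03], [-0.79, 2.21], [0.23, 2.52], [-1.04, 4.18], [0, 3.07], [-2.55, 2.55]. Speed limits (rad/s): [2.22, 2.22, 2.57, 3.14, 3.14, 3.14].

## Interface

Orientations are given as [roll, pitch, yaw] about the fixed x, y, z axes, in that order (R = Rz(yaw) Ry(pitch) Rx(roll)).
In Python, from station import ctrl, camera, ticket gives the robot as it stands. The module is installed in compiled form; this text tells all that it offers.
- The arm moves only by the shell command python3 -m inch 'ROWS' [FORCE]. ROWS is text: rows parted by semicolons, each of 7 numbers parted by spaces: the opening, from -1 (shut) to 1 (fully open), then the shift along the tool's x, y, z in units of 0.03 m (1.0 is 0.03 m), then the turn, a rotation vector about the tool's x, y, z in units of 10 degrees (1.0 is 10 degrees). In form: grip dx dy dz rx ry rz; .... A call has 1 to 10 rows; each row shifts and turns the commanded pose from where the row before left it, along the tool's axes as they then stand; what a row does not reach is not made up. A row lasts 1/8 s, in which the tool goes at most 62.5 mm and 10.7 degrees, less where a joint would pass 70% of its speed; a pose out of reach is approached as far as the arm can. A call with a number of a shift or a turn outside -1 to 1 is refused whole. A call with a gripper value outside its range is refused whole. The fingers move at their own pace and stop on an object; FORCE is the grip in N (left out, the last holds). Time passes only in rows, so rows that do not move let the fingers close. It gives the time, the measured TCP pose, the force, the opening and the grip force at its end, in the units of the state.
- ctrl.get_obs(): the state, without advancing time (a new reading comes with each control period).
- camera(name): name is "scene" or "top" or "wrist"; returns a dict with "img" (420x560x3 uint8, blue, green, red), "range_z" (420x560 float32, m along the optical axis (not along the pixel's ray), 0 where there is no reading), "intrinsics" (3x3 intrinsics, pixels), "view" (4x4, takes a point from world to camera coordinates). Camera axes: x right, y down, z forward; pixel columns grow to the right and rows downward; lengths in m; the calibration is good to about 2 mm. A picture is of the moment at which its call begins.
- ticket.hand_in(): hands the job in; it is judged then, once.
The state is a dict: "time_s": time; "qpos": joint angles; "joint_vel": joint speeds; "tau": joint torques, N m; "ee_pos": TCP position; "eef_rot": TCP orientation; "force": force on the tool from outside, world axes, zero at the start; "moment": the same for the moment, N m; "grip_width": finger opening in m; "grip_force": force on a finger pad.
Only numpy, scipy, OpenCV 4.12 (cv2) and the standard library are available. Lean on these libraries where they do the work, as an engineer would, in place of code of your own. Each camera call takes 0.05 s, during which the arm holds its last target. There are 200 camera calls.

## Task

Two of the three reagent bottles in the white rack have tipped forward over its front rail. Stand both upright again in the rack, next to the one still standing, then swing the hinged retaining bar over and down across the front until it rests fully home in the fork of its catch. Keep the standing bottle standing and leave the things beside the rack where they are.

Things in the scene. Friction and masses are not known exactly. Their poses are not given: they have to be found in the camera images.
- rack: fixed white bottle rack, a lane 330 mm long (its y axis). Origin: underside of its floor, mid length, on the row line; x to the back, z up. Floor top z = 5 mm; places y = -84, 0, 84, x = 0 (any bottle in any place). Back wall x = 33, 62 high; end plates y = +-166, 36 high. Hinge post (83 high) front left, catch post front right.
- front_rail (a point): middle of the front rail: fixed steel rod along rack y, 10 mm diameter; its axis is at rack x = -58, z = 44 mm
- bar (a joint): angle of the retaining bar (steel rod 10 mm thick, 318 mm from hinge to tip), rad: 0 = closed, level across the front, in the catch; grows as it swings up; pi/2 upright; starts at 2.1 to 2.5, leaning outward to rack +y. Stiff hinge: it stays where it is left. It swings in the upright plane rack x = -66 mm.
- bar_pivot (a point): the bar's hinge axis, at rack (-66, +156, +70) mm; the axis runs along rack x
- bar_grip (a point): middle of the bar's crank-like grey side grip: a round stub 16 mm in diameter, 44 mm long, that sticks out of the bar to the rack's front, parallel to the hinge axis; 272 mm from that axis, 37 mm in front of the bar's plane (so at rack x = -103 mm); moves with the bar
- catch_seat (a point): the catch at the front right end of the rack, rack (-66, -154, +70) mm: where the axis of the closed bar lies in a U fork open at the top; prongs 5 mm thick, 16 mm apart, reaching up to 94 mm above the worktop
- bottle_mid: white screw-cap reagent bottle, 48 mm diameter, 98 mm high (body full width to 78 mm, then a narrower blue cap of about 28 mm diameter). Origin: centre of its underside; z points to the cap. At the start it leans about 42 degrees from upright to the rack's front, foot edge on the lane floor, side on the front rail, cap out over the rail.
- bottle_small: white screw-cap reagent bottle, 44 mm diameter, 88 mm high (body full width to 70 mm, then a narrower red cap of about 27 mm diameter). Origin: centre of its underside; z points to the cap. At the start it leans about 42 degrees from upright to the rack's front, foot edge on the lane floor, side on the front rail, cap out over the rail.
- bottle_tall: white screw-cap reagent bottle, 54 mm diameter, 112 mm high (body full width to 90 mm, then a narrower white cap of about 32 mm diameter). Origin: centre of its underside; z points to the cap. It stands upright in the lane from the start.
- stain_jar: bystander right of the rack: square glass staining jar 58x58x90 mm, origin at the centre of its underside
- brown_bottle: bystander left of the rack, under the open bar: small brown bottle with black cap, 41 mm diameter, 80 mm high, origin at the centre of its underside
- timer: bystander further right: flat white lab timer 70x66x19 mm, origin at the centre of its underside

How it is judged:
On the way:
1. all three bottles stand upright in the rack, let go, while the bar is still open (above 0.5 rad) (angle between each of bottle_tall, bottle_mid, bottle_small's own z axis and vertical below 0.1 rad and linear speed of each of bottle_tall, bottle_mid, bottle_small below 0.03 m/s and x of bottle_tall in the frame of rack between -0.045 and 0.02 m and y of bottle_tall in the frame of rack between -0.145 and 0.145 m and z of bottle_tall in the frame of rack between 0 and 0.011 m and x of bottle_mid in the frame of rack between -0.045 and 0.02 m and y of bottle_mid in the frame of rack between -0.145 and 0.145 m and z of bottle_mid in the frame of rack between 0 and 0.011 m and x of bottle_small in the frame of rack between -0.045 and 0.02 m and y of bottle_small in the frame of rack between -0.145 and 0.145 m and z of bottle_small in the frame of rack between 0 and 0.011 m and value of joint bar above 0.5 rad and contact force between the fingers and bottle_tall below 0.1 N and contact force between the fingers and bottle_mid below 0.1 N and contact force between the fingers and bottle_small below 0.1 N), for 0.2 s.
At the end, for the whole second after the job is handed in: the bar is closed in its catch (joint below 0.03 rad) and still; all three bottles stand in the lane at rest, upright within 0.1 rad, feet on the rack's floor (angle between each of bottle_tall, bottle_mid, bottle_small's own z axis and vertical below 0.1 rad and linear speed of each of bottle_tall, bottle_mid, bottle_small below 0.03 m/s and x of bottle_tall in the frame of rack between -0.045 and 0.02 m and y of bottle_tall in the frame of rack between -0.145 and 0.145 m and z of bottle_tall in the frame of rack between 0 and 0.011 m and x of bottle_mid in the frame of rack between -0.045 and 0.02 m and y of bottle_mid in the frame of rack between -0.145 and 0.145 m and z of bottle_mid in the frame of rack between 0 and 0.011 m and x of bottle_small in the frame of rack between -0.045 and 0.02 m and y of bottle_small in the frame of rack between -0.145 and 0.145 m and z of bottle_small in the frame of rack between 0 and 0.011 m and value of joint bar below 0.03 rad and velocity of joint bar between -0.05 and 0.05 rad/s); the robot touches nothing.
It fails at once if the bottle that stood is tipped over (more than 0.5 rad) (angle between bottle_tall's own z axis and vertical above 0.5 rad).
It fails at once if a bystander beside the rack is moved more than 30 mm or tipped (distance of any of stain_jar, brown_bottle, timer from where it was at the start of the episode above 0.03 m or angle between any of stain_jar, brown_bottle, timer's own z axis and vertical above 0.4 rad).
It also fails if it takes over 72 s, if anything falls off the work surface, if the arm or the gripper's body presses on something with over 40 N, if the wrist force passes 120 N, or if a joint passes its speed limit or range.

## Working session

There is one attempt and no reset: what is moved stays moved. The work goes in short steps, Python scripts to look and compute and a shell command to move; the robot and the scene stay as the last step left them, time stands still between calls to the robot, and variables do not carry over. Pictures are saved under pics/ and viewed, at most 11 in all, crops included, and the job is handed in when it is done.

```bash
mkdir -p pics; python3 - <<'E'
from station import ctrl,camera
import cv2,numpy as np
for n in("scene","top"):
    c=camera(n); cv2.imwrite(f"pics/{n}0.png",c["img"]); np.savez(f"{n}0.npz",**c)
    print(n,c["intrinsics"].round(1).tolist(),c["view"].round(3).tolist())
o=ctrl.get_obs(); print(o,ctrl.pinch_z)
E
```

```text
scene [[515.0, 0.0, 280.8], [0.0, 515.0, 204.2], [0.0, 0.0, 1.0]] [[0.44, -0.898, -0.006, -0.478], [-0.411, -0.196, -0.89, 0.2], [0.798, 0.395, -0.456, 1.088], [0.0, 0.0, 0.0, 1.0]]
top [[397.7, 0.0, 283.1], [0.0, 397.7, 208.0], [0.0, 0.0, 1.0]] [[-0.021, -1.0, -0.003, -0.282], [-0.997, 0.021, -0.073, 0.521], [0.073, 0.002, -0.997, 0.965], [0.0, 0.0, 0.0, 1.0]]
{'time_s': 0.1, 'qpos': array([ 1.04839912e+00,  3.00429935e-01,  1.52150169e+00,  8.74229518e-06,
        1.32069197e+00, -6.66205214e-02]), 'joint_vel': array([ 0.0002463 , -0.00183033, -0.0047488 , -0.00024187,  0.00155646,
        0.0011813 ]), 'tau': array([-1.06378564e-03, -5.32636178e+01, -3.53286016e+01,  7.08266487e-02,
        2.35021894e-02, -5.36162236e-05]), 'ee_pos': array([0.24198521, 0.49365346, 0.20494249]), 'eef_rot': array([-3.14056457e+00, -7.70799925e-05,  2.68581376e+00]), 'force': array([ 0.12308311,  0.72428034, -0.14249828]), 'moment': array([-0.01954174,  0.03225994,  0.03288169]), 'grip_force': 0.0, 'grip_width': 0.0935273433724728} -0.0188
```

View pics/scene0.png

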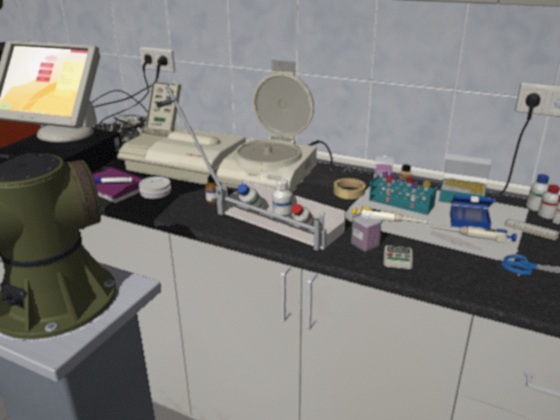

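View pics/top0.png

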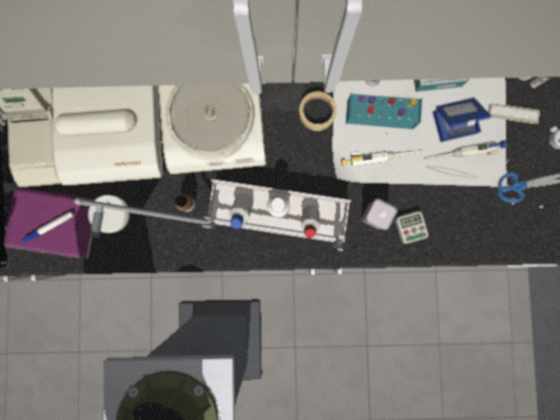

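The top view shows the rack from (210,180) to (350,245), with the blue-capped bottle tipped at (237,222), the red-capped one at (310,231) and the tall one standing at (278,206). The bar leans left to (78,202). The brown bottle is at (184,204), the jar at (380,213) and the timer at (412,227).

```bash
cat > h.py <<'E'
import numpy as np,cv2
from station import ctrl,camera
def cloud(c):
    K=c["intrinsics"];z=c["range_z"];v,u=np.indices(z.shape)
    P=np.stack([(u-K[0,2])*z/K[0,0],(v-K[1,2])*z/K[1,1],z],-1)
    V=c["view"]; return (P-V[:3,3])@V[:3,:3]
E
python3 - <<'E'
from h import *
a=[]
for n,(u0,u1,v0,v1) in(("top",(60,400,150,260)),("scene",(150,350,70,260))):
    c=np.load(n+"0.npz"); P=cloud(c); im=c["img"][v0:v1,u0:u1]; 
    f=800/(u1-u0) if n=="top" else 3
    cv2.imwrite(f"pics/{n}z.png",cv2.resize(im,None,fx=f,fy=f,interpolation=cv2.INTER_CUBIC))
    h=cv2.cvtColor(c["img"],cv2.COLOR_BGR2HSV)
    for nm,m in(("blue",cv2.inRange(h,(105,120,60),(130,255,255))),("red",cv2.inRange(h,(0,150,80),(8,255,255))|cv2.inRange(h,(172,150,80),(180,255,255)))):
        k=np.zeros_like(m);k[v0+20:v1,200 if n=="top" else 230:330]=1
        q=P[(m>0)&(k>0)&(c["range_z"]>0)]; print(n,nm,len(q),np.median(q,0).round(3),q.min(0).round(3),q.max(0).round(3))
    if n=="top":
        # height bands
        for (lo,hi) in((.055,.07),(.038,.052),(.075,.1),(.1,.14)):
            m=(P[...,2]>lo)&(P[...,2]<hi); m[:165]=0;m[260:]=0;m[:,:200]=0;m[:,360:]=0
            n_,l,s,ce=cv2.connectedComponentsWithStats(m.astype(np.uint8))
            for i in range(1,n_):
                if s[i,4]>8:
                    q=P[l==i];r=cv2.minAreaRect(q[:,:2].astype(np.float32)*1000);print(lo,hi,s[i].tolist(),q.mean(0).round(3),[np.round(x,1) for x in r])
    # bar & bystanders
        for nm,(x0,x1,y0,y1) in dict(brown=(170,198,190,216),jar=(362,398,195,232),timer=(396,432,208,248)).items():
            q=P[y0:y1,x0:x1].reshape(-1,3);q=q[q[:,2]>.012];print(nm,q.mean(0).round(3),q.max(0).round(3),q.min(0).round(3))
        q=P[195:245,60:210].reshape(-1,3);q=q[q[:,2]>.12];print("bar",q[::max(1,len(q)//15)].round(3).tolist())
E
```

```text
top blue 104 [ 0.48  -0.186  0.095] [ 0.466 -0.197  0.084] [ 0.494 -0.174  0.103]
top red 68 [ 0.454 -0.351  0.086] [ 0.445 -0.363  0.076] [ 0.465 -0.342  0.093]
0.055 0.07 [200, 165, 26, 4, 63] [ 0.617 -0.121  0.059] [array([ 615.9, -126.1]), array([60.2,  6.8]), np.float64(89.6)]
0.055 0.07 [212, 180, 140, 22, 208] [ 0.553 -0.289  0.06 ] [array([ 553.7, -289.8]), array([334.2,   3.7]), np.float64(80.2)]
0.055 0.07 [232, 200, 19, 25, 107] [ 0.516 -0.2    0.063] [array([ 509.1, -198.8]), array([55.6, 36.6]), np.float64(31.7)]
0.055 0.07 [302, 213, 18, 19, 117] [ 0.482 -0.356  0.063] [array([ 477.8, -357.1]), array([40.8, 42.7]), np.float64(88.7)]
0.055 0.07 [336, 239, 7, 9, 38] [ 0.429 -0.423  0.062] [array([ 426.3, -423.2]), array([12.2, 19.9]), np.float64(80.4)]
0.038 0.052 [200, 165, 63, 7, 121] [ 0.615 -0.162  0.047] [array([ 616.4, -168.2]), array([  5.8, 151.1]), np.float64(4.4)]
0.038 0.052 [233, 195, 20, 18, 85] [ 0.534 -0.201  0.045] [array([ 529.5, -200.4]), array([47.9, 31. ]), np.float64(65.0)]
0.038 0.052 [302, 207, 18, 13, 77] [ 0.504 -0.36   0.045] [array([ 500.5, -358
[... 1682 characters left out ...]
95  0.012]
jar [ 0.491 -0.517  0.079] [ 0.528 -0.295  1.   ] [ 0.444 -0.575  0.013]
timer [ 0.461 -0.609  0.021] [ 0.506 -0.295  1.   ] [ 0.422 -0.65   0.012]
bar [[0.444, -0.295, 1.0], [0.511, 0.045, 0.323], [0.508, 0.043, 0.317], [0.505, 0.041, 0.307], [0.506, 0.003, 0.257], [0.502, 0.01, 0.268], [0.503, -0.022, 0.217], [0.498, -0.013, 0.23], [0.498, -0.046, 0.183], [0.493, -0.032, 0.203], [0.494, -0.071, 0.144], [0.489, -0.061, 0.163], [0.485, -0.077, 0.135], [0.472, 0.031, 0.293], [0.461, 0.033, 0.299], [0.451, 0.037, 0.289]]
scene blue 80 [ 0.474 -0.189  0.091] [ 0.464 -0.306  0.059] [ 0.51  -0.171  0.101]
scene red 72 [ 0.448 -0.356  0.083] [ 0.437 -0.368  0.074] [ 0.458 -0.344  0.092]
```

View pics/topz.png

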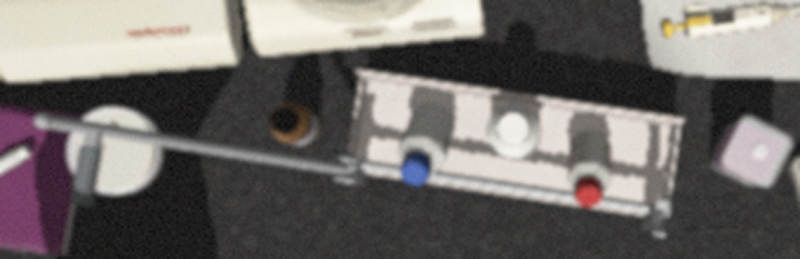

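View pics/scenez.png

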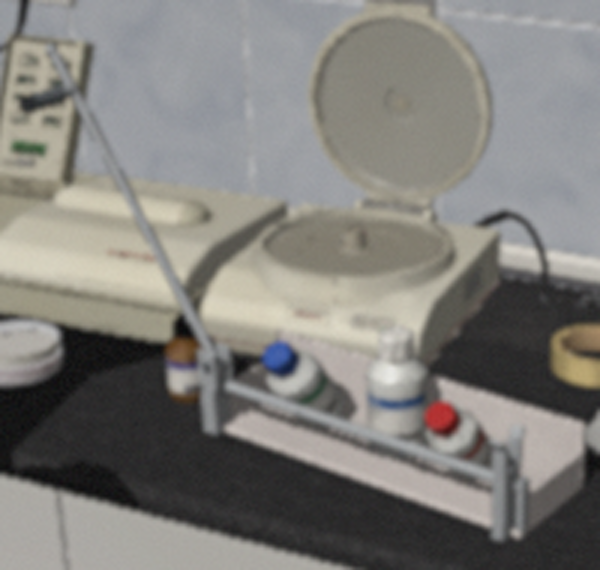

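The crops show the blue and red bottles lying on the front rail, with the bar tip and its grey grip at upper left. From the numbers, rack yaw is about -9.8° and its origin about (0.5205, -0.285). Next I'll write a helper that prints relative moves.

```bash
cat >> h.py <<'E'
from scipy.spatial.transform import Rotation as Ro
YAW=np.deg2rad(-9.8); O=np.array([.5205,-.285,0]); RR=Ro.from_euler("z",YAW).as_matrix()
def w(p): return O+RR@(np.array(p)/1000)           # rack mm -> world m
def rk(p): return (RR.T@(np.asarray(p)-O).T).T*1000
def tool(tilt,yoff=0):                              # tool z along -(bottle axis), tilt to rack front; deg
    t=np.deg2rad(tilt); M=RR@Ro.from_euler("z",yoff,degrees=True).as_matrix()
    z=M@np.array([np.sin(t),0,-np.cos(t)]); y=M@np.array([0,-1,0.]); return np.c_[np.cross(y,z),y,z]
def now():
    o=ctrl.get_obs(); return o["ee_pos"],Ro.from_euler("xyz",o["eef_rot"]).as_matrix(),o
def go(p,R=None,P0=None):   # prints tool-frame shift (after turning) and turn, in row units
    p0,R0,o=now(); p0=p0 if P0 is None else P0; R=R0 if R is None else R
    print("turn",(Ro.from_matrix(R0.T@R).as_rotvec(degrees=True)/10).round(2),"shift in new axes",(R.T@(p-p0)/.03).round(2),"old axes",(R0.T@(p-p0)/.03).round(2))
E
python3 - <<'E'
from h import *
p,R,o=now()
a=np.array([.30,.20,.25]); b=np.array([.30,-.15,.25])
go(a);go(b,P0=a); T=tool(42,-5.8); go(b,tool(0,-5.8),P0=b)
s=w([1.6-.669*129,93,21+.743*129]);print(s); go(s,T,P0=b)
E
```

```text
turn [0. 0. 0.] shift in new axes [-6.04 -7.94 -1.49] old axes [-6.04 -7.94 -1.49]
turn [0. 0. 0.] shift in new axes [-5.140e+00 -1.048e+01  1.000e-02] old axes [-5.140e+00 -1.048e+01  1.000e-02]
turn [-0.000e+00  1.000e-02  1.695e+01] shift in new axes [0. 0. 0.] old axes [0. 0. 0.]
[ 0.45286445 -0.17894015  0.116847  ]
turn [-6.1   0.57 15.88] shift in new axes [ 0.87 -0.44  6.76] old axes [-5.    1.38  4.44]
```

```bash
python3 -m inch '0.35 -0.75 -0.99 -0.19 0 0 0; 0.35 -0.75 -0.99 -0.19 0 0 0; 0.35 -0.75 -0.99 -0.19 0 0 0; 0.35 -0.75 -0.99 -0.19 0 0 0; 0.35 -0.75 -0.99 -0.19 0 0 0; 0.35 -0.75 -0.99 -0.19 0 0 0; 0.35 -0.75 -0.99 -0.19 0 0 0; 0.35 -0.75 -0.99 -0.19 0 0 0; 0.35 0 0 0 0 0 0' 25
python3 -m inch '0.35 -0.51 -1 0 0 0 0; 0.35 -0.51 -1 0 0 0 0; 0.35 -0.51 -1 0 0 0 0; 0.35 -0.51 -1 0 0 0 0; 0.35 -0.51 -1 0 0 0 0; 0.35 -0.51 -1 0 0 0 0; 0.35 -0.51 -1 0 0 0 0; 0.35 -0.51 -1 0 0 0 0; 0.35 -0.51 -1 0 0 0 0; 0.35 -0.51 -1 0 0 0 0'
python3 -m inch '0.35 0 0 0 0 0 1; 0.35 0 0 0 0 0 1; 0.35 0 0 0 0 0 1; 0.35 0 0 0 0 0 1; 0.35 0 0 0 0 0 1; 0.35 0 0 0 0 0 1; 0.35 0 0 0 0 0 1; 0.35 0 0 0 0 0 1; 0.35 0 0 0 0 0 1; 0.35 0 0 0 0 0 0'
python3 - <<'E'
from h import *
p,R,o=now();print(p,o["qpos"].round(2),o["grip_width"])
go(p,tool(0,-5.8))
E
```

```text
time_s: 1.23
ee_pos: [0.2995, 0.2, 0.2514]
eef_rot: [3.141, 0.001, 2.683]
force: [0.8, 0.2, 0.5]
grip_width: 0.0634
grip_force: 0.0
time_s: 2.48
ee_pos: [0.3048, -0.1361, 0.2508]
eef_rot: [3.141, -0.0, 2.686]
force: [0.8, -0.1, 0.3]
grip_width: 0.063
grip_force: 0.0
time_s: 3.72
ee_pos: [0.3048, -0.135, 0.2508]
eef_rot: [-3.141, -0.0, 1.117]
force: [0.2, -0.2, 0.1]
grip_width: 0.0638
grip_force: 0.0
[ 0.30479878 -0.13500592  0.25078971] [-0.53 -0.25  1.98  0.    1.41 -0.07] 0.06375859382127308
turn [-0.    0.    7.96] shift in new axes [0. 0. 0.] old axes [0. 0. 0.]
```

```bash
python3 -m inch '0.35 0 0 0 0 0 1; 0.35 0 0 0 0 0 1; 0.35 0 0 0 0 0 1; 0.35 0 0 0 0 0 1; 0.35 0 0 0 0 0 1; 0.35 0 0 0 0 0 1; 0.35 0 0 0 0 0 1; 0.35 0 0 0 0 0 0.96; 0.35 0 0 0 0 0 0'
python3 - <<'E'
from h import *
p,R,o=now();print(o["qpos"].round(2))
s=w([1.6-.669*129,93,21+.743*129]); go(s,tool(42,-5.8))
E
```

```text
time_s: 4.85
ee_pos: [0.3047, -0.1352, 0.2509]
eef_rot: [-3.141, 0.0, -0.269]
force: [0.2, -0.1, 0.5]
grip_width: 0.0633
grip_force: 0.0
[-0.53 -0.25  1.98  0.    1.41  1.31]
turn [-0.01  4.2   0.02] shift in new axes [0.84 0.08 6.77] old axes [5.15 0.09 4.47]
```

```bash
python3 -m inch '0.35 0 0 0 0 0.84 0; 0.35 0 0 0 0 0.84 0; 0.35 0 0 0 0 0.84 0; 0.35 0 0 0 0 0.84 0; 0.35 0 0 0 0 0.84 0; 0.35 0.4 0 0.7 0 0 0; 0.35 0.4 0 1 0 0 0; 0.35 0 0 1 0 0 0;  0.35 0 0.08 1 0 0 0; 0.35 0 0 1 0 0 0'
python3 - <<'E'
from h import *
c=camera("wrist");cv2.imwrite("pics/w1.png",c["img"])
p,R,o=now();print(o["qpos"].round(2),rk(p))
T=tool(42,-5.8)
s=w([1.6-.669*129,93,21+.743*129]); go(s,T)
q=w([1.6-.669*39,87.5,21+.743*39]); go(q,T)
E
```

```text
time_s: 6.1
ee_pos: [0.4125, -0.1682, 0.1615]
eef_rot: [3.135, -0.733, -0.264]
force: [0.3, -0.9, 1.0]
grip_width: 0.0634
grip_force: 0.0
[-0.6  -0.21  2.35  0.64  0.37  0.71] [-125.96600813   96.76735806  158.72048569]
turn [0.   0.02 0.03] shift in new axes [ 0.09 -0.01  1.96] old axes [ 0.1  -0.02  1.96]
turn [0.   0.02 0.03] shift in new axes [ 0.1  -0.03  4.97] old axes [ 0.12 -0.04  4.97]
```

View pics/w1.png

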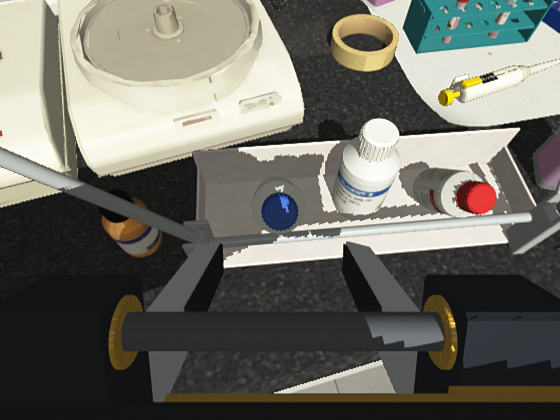

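The wrist view shows the blue cap end-on at (279,210), centred between the fingertips at (215,250) and (352,250), and clear of the bar. Moving in to grip.

```bash
python3 -m inch '0.35 0.1 0 0.5 0 0 0; 0.35 0 0 0.5 0 0 0; 0.35 0 0 0.5 0 0 0; 0.35 0 0 0.5 0 0 0; 0.35 0 0 0.5 0 0 0; 0.35 0 0 0.5 0 0 0; 0.35 0 0 0.5 0 0 0; 0.35 0 0 0.5 0 0 0; 0.35 0 0 0.5 0 0 0; 0.35 0 0 0.45 0 0 0'
python3 -m inch '-0.2 0 0 0 0 0 0; -0.2 0 0 0 0 0 0; -0.2 0 0 0 0 0 0; -0.2 0 0 0 0 0 0; -0.2 0 0 0 0 0 0' 20
python3 - <<'E'
from h import *
p,R,o=now();print(o["qpos"].round(2),rk(p))
go(p+np.array([0,0,.05])); 
E
```

```text
time_s: 7.4
ee_pos: [0.5103, -0.1956, 0.0543]
eef_rot: [3.137, -0.734, -0.266]
force: [-0.1, -0.7, 0.6]
grip_width: 0.0634
grip_force: 0.0
time_s: 8.02
ee_pos: [0.5097, -0.1957, 0.0543]
eef_rot: [3.141, -0.734, -0.274]
force: [-0.0, 0.0, 1.4]
grip_width: 0.0479
grip_force: 19.7
[-0.51  0.27  2.19  1.82  0.16 -0.43] [-25.85063871  86.1690379   54.31179166]
turn [0. 0. 0.] shift in new axes [ 1.12  0.   -1.24] old axes [ 1.12  0.   -1.24]
```

Gripped at 48 mm. Lifting 50 mm and turning upright.

```bash
python3 -m inch '-0.2 0.28 0 -0.31 0 0 0; -0.2 0.28 0 -0.31 0 0 0; -0.2 0.28 0 -0.31 0 0 0; -0.2 0.28 0 -0.31 0 0 0; -0.2 0 0 0 0 -0.84 0; -0.2 0 0 0 0 -0.84 0; -0.2 0 0 0 0 -0.84 0; -0.2 0 0 0 0 -0.84 0; -0.2 0 0 0 0 -0.84 0; -0.2 0 0 0 0 0 0'
python3 - <<'E'
from h import *
p,R,o=now();print(o["qpos"].round(2),rk(p),o["grip_width"])
go(w([-4,86,5+39+2]),tool(0,-5.8)); c=camera("wrist");cv2.imwrite("pics/w2.png",c["img"])
E
```

```text
time_s: 9.28
ee_pos: [0.5176, -0.1863, 0.105]
eef_rot: [-3.111, -0.15, -0.248]
force: [-0.9, 0.8, -0.4]
grip_width: 0.0478
grip_force: 19.7
[-0.44  0.33  1.74  0.07  0.93  1.34] [-19.61814313  96.80860514 104.99659208] 0.04780865673545616
turn [-0.19 -0.86  0.15] shift in new axes [0.55 0.31 1.97] old axes [0.25 0.38 2.02]
```

View pics/w2.png

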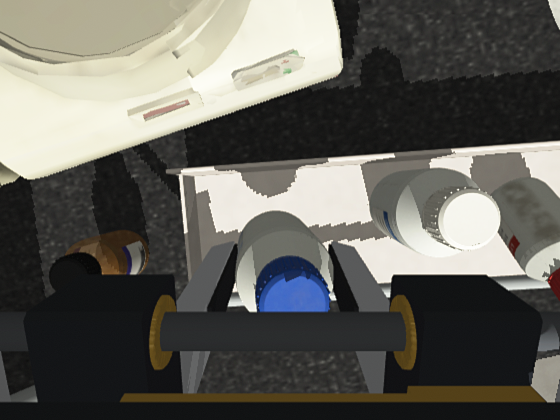

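The bottle is held at (285,260), and the last 9° of turn fell short near the wrist singularity. Finishing the turn and lowering.

```bash
python3 -m inch '-0.2 0 0 0 -0.19 -0.86 0.15; -0.2 0.27 0.15 0.4 0 0 0; -0.2 0.28 0.16 0.4 0 0 0; -0.2 0 0 0.4 0 0 0; -0.2 0 0 0.4 0 0 0; -0.2 0 0 0 0 0 0'
python3 - <<'E'
from h import *
p,R,o=now();print(rk(p),o["force"],o["grip_width"])
go(w([-4,86,5+39]),tool(0,-5.8)); c=camera("scene");cv2.imwrite("pics/s2.png",cv2.resize(c["img"][150:270,180:360],None,fx=4,fy=4,interpolation=cv2.INTER_CUBIC))
E
```

```text
time_s: 10.07
ee_pos: [0.5294, -0.1992, 0.056]
eef_rot: [3.141, 0.002, -0.272]
force: [0.3, 0.2, 0.0]
grip_width: 0.048
grip_force: 19.7
[-5.87100445 86.09959012 56.01670745] [0.2836022  0.21878169 0.03846241] 0.048044245011171396
turn [0.   0.01 0.  ] shift in new axes [ 0.06 -0.    0.4 ] old axes [ 0.06 -0.    0.4 ]
```

View pics/s2.png

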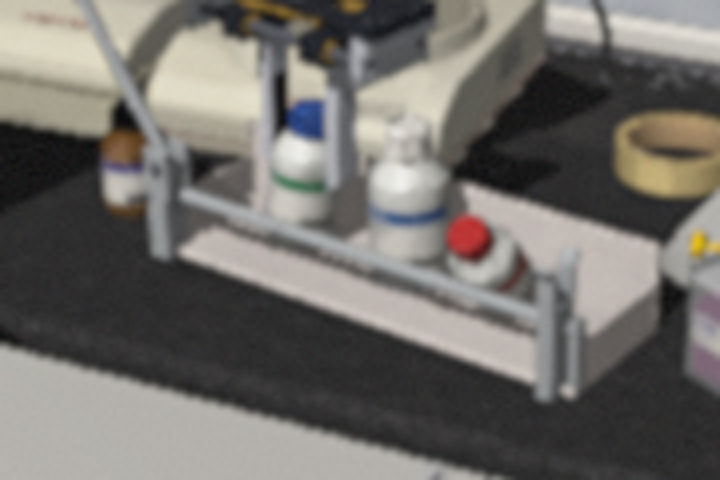

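The blue bottle is upright in the grip at (305,170), a little above the floor. Lowering gently.

```bash
python3 -m inch '-0.2 0 0 0.12 0 0 0; -0.2 0 0 0.12 0 0 0; -0.2 0 0 0.08 0 0 0; -0.2 0 0 0 0 0 0'; python3 -m inch '-0.2 0 0 0.04 0 0 0; -0.2 0 0 0.04 0 0 0; -0.2 0 0 0 0 0 0'
```

```text
time_s: 10.62
ee_pos: [0.5312, -0.1989, 0.0491]
eef_rot: [-3.141, -0.002, -0.272]
force: [-1.0, 8.1, 15.3]
grip_width: 0.0473
grip_force: 20.2
time_s: 11.0
ee_pos: [0.5318, -0.1985, 0.0481]
eef_rot: [-3.14, -0.003, -0.272]
force: [-4.4, 12.9, 28.4]
grip_width: 0.0481
grip_force: 20.6
```

```bash
python3 -m inch '-0.2 0 0 -0.08 0 0 0; 0.1 0 0 0 0 0 0; 0.2 0 0 0 0 0 0; 0.3 0 0 0 0 0 0; 0.3 0 0 -0.3 0 0 0; 0.3 0 0 -0.7 0 0 0; 0.3 0 0 -1 0 0 0; 0.3 0 0 -1 0 0 0; 0.3 0 0 -1 0 0 0; 0.3 0 0 -0.2 0 0 0'
python3 - <<'E'
from h import *
c=camera("scene");cv2.imwrite("pics/s3.png",cv2.resize(c["img"][150:270,180:360],None,fx=4,fy=4,interpolation=cv2.INTER_CUBIC))
p,R,o=now();print(rk(p),o["qpos"].round(2),o["grip_width"])
a=np.array([.31,-.22,.25]);go(a,tool(0,0))
s=w([.1-.669*125,-76.5,19.7+.743*125]); go(s,tool(42,0),P0=a)
E
```

```text
time_s: 12.25
ee_pos: [0.5308, -0.1997, 0.1757]
eef_rot: [3.14, -0.003, -0.272]
force: [0.1, -0.2, -0.6]
grip_width: 0.0612
grip_force: 0.0
[ -4.63384815  85.88745633 175.02067667] [-0.42  0.36  1.51 -0.    1.27  1.42] 0.06101727403437451
turn [ 0.01 -0.01 -0.58] shift in new axes [-7.13  1.92 -2.5 ] old axes [-6.89  2.64 -2.51]
turn [ 0.22  4.19 -0.55] shift in new axes [0.28 3.49 6.41] old axes [4.82 3.01 4.59]
```

View pics/s3.png

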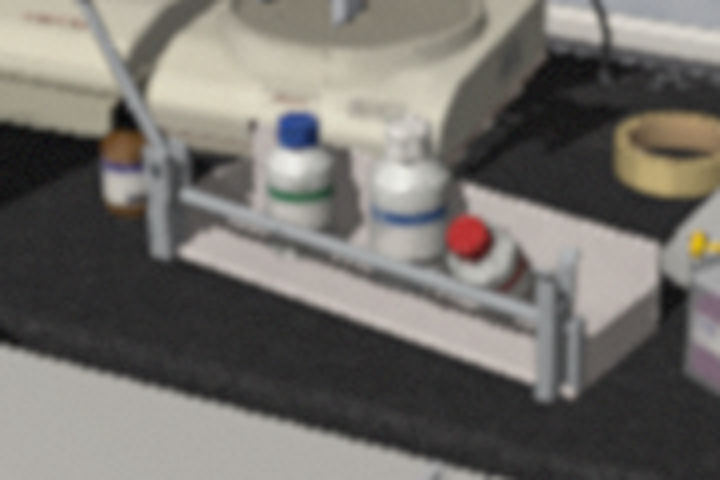

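The blue bottle stands freely at (298,180). Now the red one.

```bash
python3 -m inch '0.3 -0.6 0 -1 0 0 0; 0.3 -0.7 0.3 -0.9 0 0 0; 0.3 -0.7 0.3 -0.6 0 0 0; 0.3 -0.7 0.3 0 0 0 0; 0.3 -0.7 0.3 0 0 0 0; 0.3 -0.7 0.3 0 0 0 0; 0.3 -0.7 0.3 0 0 0 0; 0.3 -0.7 0.3 0 0 0 -0.58; 0.3 -0.7 0.3 0 0 0 0; 0.3 -0.6 0.2 0 0 0 0'
python3 -m inch '0.3 0 0 0 0 0.84 0; 0.3 0 0 0 0 0.84 0; 0.3 0 0 0 0 0.84 0; 0.3 0 0 0 0 0.84 0; 0.3 0 0 0 0 0.84 0; 0.3 0 0.9 0 0 0 0; 0.3 0 0.9 0.6 0 0 0; 0.3 0 0.8 0.6 0 0 0; 0.3 0 0.8 0.6 0 0 0; 0.3 0 0 0 0 0 0'
python3 - <<'E'
from h import *
p,R,o=now();print(rk(p),o["qpos"].round(2),o["grip_width"])
s=w([.1-.669*125,-76.5,19.7+.743*125]); go(s,tool(42,0))
E
```

```text
time_s: 13.55
ee_pos: [0.3124, -0.2238, 0.2479]
eef_rot: [-3.141, 0.002, -0.171]
force: [0.0, 0.7, 1.4]
grip_width: 0.0612
grip_force: 0.0
time_s: 14.8
ee_pos: [0.3313, -0.3307, 0.207]
eef_rot: [-3.138, -0.73, -0.174]
force: [0.7, 0.4, 0.4]
grip_width: 0.061
grip_force: 0.0
[-178.65565418  -77.23739554  206.98119981] [-1.21 -0.11  2.14  0.84  0.89  0.06] 0.06101043791136457
turn [-0.01  0.02 -0.01] shift in new axes [ 0.25 -0.02  4.46] old axes [ 0.26 -0.02  4.46]
```

```bash
python3 -m inch '0.3 0.25 0 0.75 0 0 0; 0.3 0 0 0.75 0 0 0; 0.3 0 0 0.75 0 0 0; 0.3 0 0 0.75 0 0 0; 0.3 0 0 0.75 0 0 0; 0.3 0 0 0.7 0 0 0; 0.3 0 0 0 0 0 0'
python3 - <<'E'
from h import *
p,R,o=now();print(rk(p),o["qpos"].round(2))
c=camera("wrist");h=cv2.cvtColor(c["img"],cv2.COLOR_BGR2HSV)
m=cv2.inRange(h,(0,150,80),(8,255,255))|cv2.inRange(h,(172,150,80),(180,255,255))
n,l,s,ce=cv2.connectedComponentsWithStats(m);i=1+s[1:,4].argmax();q=cloud(c)[l==i];print(s[i],ce[i],rk(q).min(0).round(1),rk(q).max(0).round(1))
q=w([.1-.669*31,-76.5,19.7+.743*31]); go(q,tool(42,0))
E
```

```text
time_s: 15.68
ee_pos: [0.425, -0.3456, 0.114]
eef_rot: [-3.141, -0.731, -0.171]
force: [0.9, 0.1, 1.2]
grip_width: 0.0608
grip_force: 0.0
[-83.83305809 -75.98893018 113.95845413] [-1.    0.2   2.08  1.06  0.6  -0.09]
[ 266  214   42   44 1304] [286.51840491 236.54984663] [-154.3  -91.3   73.4] [-39.1 -64.9 290.7]
turn [-0.    0.01  0.  ] shift in new axes [-0.04  0.    3.19] old axes [-0.03  0.01  3.19]
```

```bash
python3 -m inch '0.3 0 0.04 0.5 0 0 0; 0.3 0 0 0.5 0 0 0; 0.3 0 0 0.5 0 0 0; 0.3 0 0 0.5 0 0 0; 0.3 0 0 0.5 0 0 0; 0.3 0 0 0.5 0 0 0; 0.3 0 0 0.15 0 0 0; 0.3 0 0 0 0 0 0'
python3 -m inch '-0.2 0 0 0 0 0 0; -0.2 0 0 0 0 0 0; -0.2 0 0 0 0 0 0; -0.2 0 0 0 0 0 0; -0.2 0 0 0 0 0 0' 20
python3 - <<'E'
from h import *
p,R,o=now();print(o["qpos"].round(2),rk(p))
E
```

```text
time_s: 16.73
ee_pos: [0.4871, -0.3585, 0.0438]
eef_rot: [3.141, -0.732, -0.171]
force: [0.4, 0.1, 0.7]
grip_width: 0.0608
grip_force: 0.0
time_s: 17.35
ee_pos: [0.4871, -0.3588, 0.0443]
eef_rot: [3.141, -0.732, -0.171]
force: [-1.1, 0.1, 2.4]
grip_width: 0.0427
grip_force: 19.9
[-0.9   0.44  1.97  1.29  0.48 -0.27] [-20.34406709 -78.40877867  44.28581483]
```

```bash
python3 -m inch '-0.2 0.31 0 -0.34 0 0 0; -0.2 0.31 0 -0.34 0 0 0; -0.2 0.31 0 -0.34 0 0 0; -0.2 0.31 0 -0.34 0 0 0; -0.2 0 0 0 0 -0.7 0; -0.2 0 0 0 0 -0.7 0; -0.2 0 0 0 0 -0.7 0; -0.2 0 0 0 0 -0.7 0; -0.2 0 0 0 0 -0.7 0; -0.2 0 0 0 0 -0.7 0'
python3 - <<'E'
from h import *
p,R,o=now();print(o["qpos"].round(2),rk(p),o["grip_width"])
go(w([-5,-83,5+31+6]),tool(0,0))
E
```

```text
time_s: 18.6
ee_pos: [0.4879, -0.3577, 0.0992]
eef_rot: [-3.139, -0.018, -0.168]
force: [-0.6, -0.4, -0.1]
grip_width: 0.0429
grip_force: 19.9
[-0.7   0.51  1.48  0.01  1.13  1.04] [-19.79204447 -77.15028987  99.1727439 ] 0.04287371669897598
turn [-0.01 -0.1   0.02] shift in new axes [0.49 0.19 1.91] old axes [0.46 0.2  1.91]
```

```bash
python3 -m inch '-0.2 0.24 0.1 0 0 -0.1 0; -0.2 0.25 0.1 0.3 0 0 0; -0.2 0 0 0.5 0 0 0; -0.2 0 0 0.5 0 0 0; -0.2 0 0 0.35 0 0 0; -0.2 0 0 0 0 0 0'
python3 - <<'E'
from h import *
p,R,o=now();print(rk(p),o["force"])
c=camera("scene");cv2.imwrite("pics/s4.png",cv2.resize(c["img"][150:270,180:360],None,fx=4,fy=4,interpolation=cv2.INTER_CUBIC))
E
```

```text
time_s: 19.35
ee_pos: [0.5012, -0.3656, 0.0487]
eef_rot: [-3.138, -0.003, -0.168]
force: [0.3, -1.4, -0.4]
grip_width: 0.0429
grip_force: 19.9
[ -5.26177884 -82.73477723  48.73018149] [ 0.31347165 -1.37759398 -0.41953854]
```

View pics/s4.png

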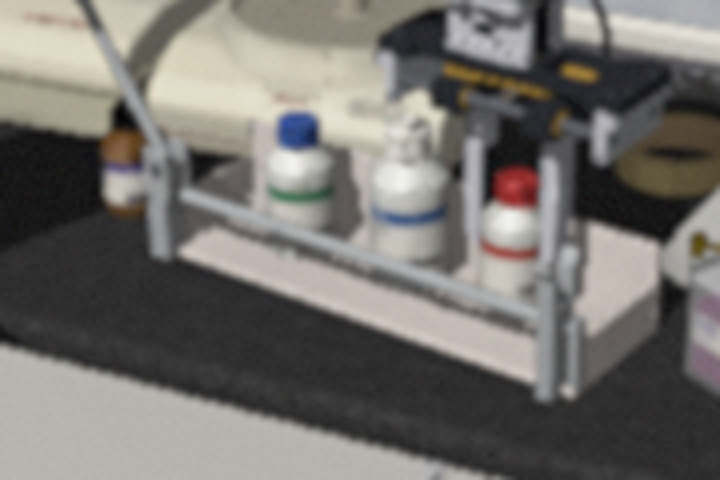

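The red bottle is upright in the grip at (512,230). Lowering it to contact.

```bash
python3 -m inch '-0.2 0 0 0.12 0 0 0; -0.2 0 0 0.1 0 0 0; -0.2 0 0 0 0 0 0'; python3 -m inch '-0.2 0 0 0.06 0 0 0; -0.2 0 0 0.06 0 0 0; -0.2 0 0 0 0 0 0'
```

```text
time_s: 19.77
ee_pos: [0.5017, -0.3658, 0.043]
eef_rot: [-3.139, -0.004, -0.168]
force: [0.4, -0.1, -0.7]
grip_width: 0.0425
grip_force: 19.9
time_s: 20.15
ee_pos: [0.5017, -0.3658, 0.0393]
eef_rot: [-3.139, -0.004, -0.168]
force: [0.0, 0.2, -0.1]
grip_width: 0.0426
grip_force: 19.9
```

```bash
python3 -m inch '-0.2 0 0 0.06 0 0 0; -0.2 0 0 0.04 0 0 0; -0.2 0 0 0 0 0 0'
```

```text
time_s: 20.52
ee_pos: [0.5021, -0.366, 0.0377]
eef_rot: [-3.139, -0.005, -0.168]
force: [-3.4, 3.3, 11.5]
grip_width: 0.0429
grip_force: 20.0
```

```bash
python3 -m inch '-0.2 0 0 -0.04 0 0 0; 0.1 0 0 0 0 0 0; 0.2 0 0 0 0 0 0; 0.3 0 0 0 0 0 0; 0.3 0 0 -0.3 0 0 0; 0.3 0 0 -0.7 0 0 0; 0.3 0 0 -1 0 0 0; 0.3 0 0 -1 0 0 0; 0.3 0 0 -1 0 0 0; 0.3 0 0 -1 0 0 0'
python3 - <<'E'
from h import *
p,R,o=now();print(rk(p),o["qpos"].round(2))
for n in("top","scene"):
    c=camera(n);P=cloud(c)
    if n=="scene":
        cv2.imwrite("pics/s5.png",cv2.resize(c["img"][60:270,120:360],None,fx=2.5,fy=2.5,interpolation=cv2.INTER_CUBIC))
    k=rk(P.reshape(-1,3))
    m=(abs(k[:,0])<45)&(abs(k[:,1])<130)&(k[:,2]>76)&(k[:,2]<122)
    for y in(84,0,-84):
        q=k[m&(abs(k[:,1]-y)<35)];q=q[q[:,2]>q[:,2].max()-12] if len(q) else q;print(n,y,len(q),q.mean(0).round(1),q.max(0).round(1))
    h=cv2.cvtColor(c["img"],cv2.COLOR_BGR2HSV)
    if n=="top":
        # bar points
        m=(abs(k[:,0]+66)<14)&(k[:,2]>110)&(k[:,1]>150)
        q=k[m];a=np.arctan2(q[:,2]-70,-(q[:,1]-156));print("bar",len(q),np.median(a))
        m=(abs(k[:,0]+106)<15)&(k[:,2]>200)&(k[:,1]>200);q=k[m];print("stub",len(q),q.mean(0),q.min(0),q.max(0))
E
```

```text
time_s: 21.78
ee_pos: [0.501, -0.3662, 0.1894]
eef_rot: [-3.139, -0.005, -0.168]
force: [-0.3, 0.5, -0.1]
grip_width: 0.0614
grip_force: 0.0
[ -5.37907672 -83.31094783 189.44672641] [-0.69  0.47  1.33  0.    1.34  1.05]
top 84 128 [-13.1  87.4 100.6] [  1.1 102.  104.9]
top 0 16 [ -2.6  15.1 114.1] [  6.3  18.3 119. ]
top -84 3 [-23.3 -83.5  88.6] [-23.1 -81.5  90.1]
bar 663 2.159292110463157
stub 169 [-105.85720355  308.2912847   299.01937898] [-120.82022577  302.07385908  290.28040181] [-91.02018287 318.14577124 304.49141856]
scene 84 65 [-18.5  84.1  99.6] [ -3.2 100.6 104.4]
scene 0 79 [ -8.9  -0.7 113.8] [  9.2  16.2 119.3]
scene -84 70 [-16.  -84.8  90. ] [  2.  -71.1  94.4]
```

View pics/s5.png

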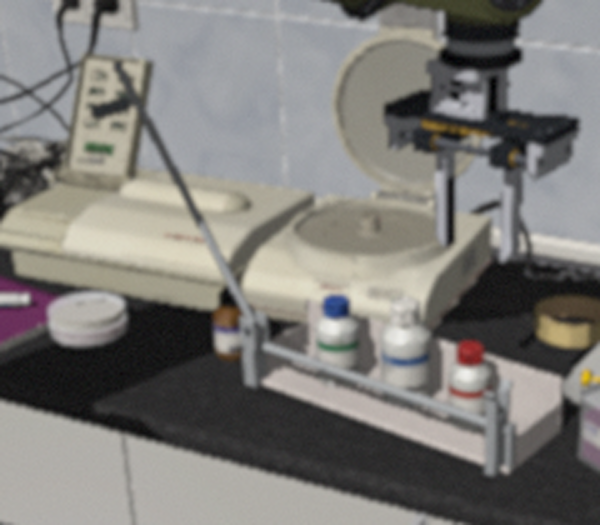

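All three bottles stand in the rack: caps at (335,305), (405,310) and (470,352). The bar still leans at 2.16 rad. Now I'll approach the bar grip from above.

```bash
python3 -m inch '0 -0.7 0 -0.95 0 0 0; 0 -0.7 0 -0.95 0 0 0; 0 -0.7 0 -0.95 0 0 0; 0 -0.7 0 -0.95 0 0 0; 0 -0.75 0 -0.95 0 0 0; 0 0 -1 0 0 0 0; 0 0 -1 0 0 0 0; 0 0 -1 0 0 0 0; 0 0 -1 0 0 0 0; 0 0 -1 0 0 0 0'
python3 -m inch '0 0 -1 0 0 0 0; 0 0 -1 0 0 0 0; 0 0 -1 0 0 0 0; 0 0 -1 0 0 0 0; 0 0 -1 0 0 0 0; 0 0 -1 0 0 0 0; 0 0 -1 0 0 0 0; 0 0 -1 0 0 0 0; 0 0 0 0 0 0 0'
python3 - <<'E'
from h import *
p,R,o=now();print(rk(p),o["qpos"].round(2),o["grip_width"])
go(w([-111,307,277]),tool(0,0))
a=2.159;print("check",ctrl.pinch_z)
for s in range(30):
    b=max(a-.075,0);print(s,round(b,3),np.round([272*(np.cos(b)-np.cos(a))/30,-272*(np.sin(b)-np.sin(a))/30],2).tolist(),end=" | ");a=b
E
```

```text
time_s: 23.12
ee_pos: [0.4203, -0.1998, 0.3296]
eef_rot: [-3.138, -0.004, -0.168]
force: [0.6, 0.2, -0.5]
grip_width: 0.0469
grip_force: 0.0
time_s: 24.25
ee_pos: [0.4604, 0.037, 0.3303]
eef_rot: [-3.139, -0.004, -0.165]
force: [-0.4, 0.2, -0.3]
grip_width: 0.0473
grip_force: 0.0
[-114.06415778  307.02172562  330.30171043] [-0.    0.03  1.55  0.    1.56  1.74] 0.04727687396973461
turn [-0.02 -0.02  0.03] shift in new axes [0.1  0.   1.78] old axes [0.1  0.01 1.78]
check -0.0188
0 2.084 [0.58, -0.36] | 1 2.009 [0.6, -0.31] | 2 1.934 [0.63, -0.27] | 3 1.859 [0.64, -0.22] | 4 1.784 [0.66, -0.17] | 5 1.709 [0.67, -0.12] | 6 1.634 [0.68, -0.07] | 7 1.559 [0.68, -0.02] | 8 1.484 [0.68, 0.03] | 9 1.409 [0.67, 0.08] | 10 1.334 [0.67, 0.13] | 11 1.259 [0.65, 0.18] | 12 1.184 [0.64, 0.23] | 13 1.109 [0.62, 0.28] | 14 1.034 [0.6, 0.33] | 15 0.959 [0.57, 0.37] | 16 0.884 [0.54, 0.41] | 17 0.809 [0.51, 0.45] | 18 0.734 [0.47, 0.49] | 19 0.659 [0.44, 0.52] | 20 0.584 [0.4, 0.55] | 21 0.509 [0.35, 0.58] | 22 0.434 [0.31, 0.61] | 23 0.359 [0.26, 0.63] | 24 0.284 [0.21, 0.65] | 25 0.209 [0.17, 0.66] | 26 0.134 [0.12, 0.67] | 27 0.059 [0.07, 0.68] | 28 0 [0.02, 0.53] | 29 0 [0.0, -0.0] |
```

Lowering over the stub and gripping it.

```bash
python3 -m inch '0 0.1 0 0.3 0 0 0; 0 0 0 0.5 0 0 0; 0 0 0 0.5 0 0 0; 0 0 0 0.48 0 0 0; 0 0 0 0 0 0 0; -1 0 0 0 0 0 0; -1 0 0 0 0 0 0; -1 0 0 0 0 0 0; -1 0 0 0 0 0 0; -1 0 0 0 0 0 0' 30
python3 - <<'E'
from h import *
p,R,o=now();print(rk(p),o["qpos"].round(2))
E
```

```text
time_s: 25.5
ee_pos: [0.4639, 0.0358, 0.278]
eef_rot: [-3.138, -0.006, -0.167]
force: [0.0, 5.7, 5.0]
grip_width: 0.015
grip_force: 30.0
[-110.35827331  306.46198053  278.03225832] [-0.    0.05  1.64  0.    1.44  1.73]
```

```bash
python3 -m inch '-1 0 0.58 -0.36 0 0 0; -1 0 0.6 -0.31 0 0 0; -1 0 0.63 -0.27 0 0 0; -1 0 0.64 -0.22 0 0 0; -1 0 0 0 0 0 0'
python3 - <<'E'
from h import *
p,R,o=now();k=rk(p);print(k,o["qpos"].round(2),np.arctan2(k[2]+19-70,156-k[1]),np.hypot(k[2]+19-70,156-k[1]))
E
```

```text
time_s: 26.12
ee_pos: [0.4511, -0.0378, 0.3128]
eef_rot: [-3.139, -0.005, -0.169]
force: [-2.4, 2.8, 9.2]
grip_width: 0.0153
grip_force: 30.0
[-110.50224754  231.79142322  312.78330388] [-0.17  0.01  1.61  0.    1.52  1.57] 1.852610650219617 272.5341043356862
```

Following the arc well.

```bash
python3 -m inch '-1 0 0.66 -0.17 0 0 0; -1 0 0.67 -0.12 0 0 0; -1 0 0.68 -0.07 0 0 0; -1 0 0.68 -0.02 0 0 0; -1 0 0.68 0.03 0 0 0; -1 0 0.67 0.08 0 0 0; -1 0 0.67 0.13 0 0 0; -1 0 0.65 0.18 0 0 0; -1 0 0.64 0.23 0 0 0; -1 0 0 0 0 0 0'
python3 - <<'E'
from h import *
p,R,o=now();k=rk(p);print(k,o["qpos"].round(2),np.arctan2(k[2]+19-70,156-k[1]),np.hypot(k[2]+19-70,156-k[1]))
E
```

```text
time_s: 27.38
ee_pos: [0.4206, -0.2149, 0.3024]
eef_rot: [-3.138, -0.001, -0.169]
force: [-4.1, 0.9, -4.2]
grip_width: 0.0153
grip_force: 30.0
[-110.39113469   52.05807238  302.35511241] [-0.55  0.06  1.58  0.    1.5   1.19] 1.178684077478176 271.9987442138662
```

```bash
python3 -m inch '-1 0 0.62 0.28 0 0 0; -1 0 0.6 0.33 0 0 0; -1 0 0.57 0.37 0 0 0; -1 0 0.54 0.41 0 0 0; -1 0 0.51 0.45 0 0 0; -1 0 0.47 0.49 0 0 0; -1 0 0.44 0.52 0 0 0; -1 0 0.4 0.55 0 0 0; -1 0 0.35 0.58 0 0 0; -1 0 0 0 0 0 0'
python3 - <<'E'
from h import *
p,R,o=now();k=rk(p);a=np.arctan2(k[2]+19-70,156-k[1]);print(k,o["qpos"].round(2),a,np.hypot(k[2]+19-70,156-k[1]))
for b in(.4,.3,.2,.1,0):print(b,np.round([272*(np.cos(b)-np.cos(a))/30,-272*(np.sin(b)-np.sin(a))/30],2).tolist())
E
```

```text
time_s: 28.62
ee_pos: [0.399, -0.3463, 0.1822]
eef_rot: [-3.136, -0.001, -0.168]
force: [-3.8, 7.5, -5.6]
grip_width: 0.0152
grip_force: 30.0
[-109.31082844  -81.10344251  182.21174087] [-0.79  0.27  1.61  0.01  1.26  0.95] 0.5054456163882008 270.98812407833987
0.4 [0.42, 0.86]
0.3 [0.73, 1.71]
0.2 [0.95, 2.59]
0.1 [1.09, 3.48]
0 [1.13, 4.39]
```

```bash
python3 -m inch '-1 0 0.31 0.61 0 0 0; -1 0 0.26 0.63 0 0 0; -1 0 0.21 0.65 0 0 0; -1 0 0.16 0.66 0 0 0; -1 0 0.12 0.67 0 0 0; -1 0 0.05 0.5 0 0 0; -1 0 0 0 0 0 0'
python3 - <<'E'
from h import *
p,R,o=now();k=rk(p);a=np.arctan2(k[2]+19-70,156-k[1]);print(k,o["force"],a,np.hypot(k[2]+19-70,156-k[1]))
E
```

```text
time_s: 29.5
ee_pos: [0.3937, -0.3774, 0.0707]
eef_rot: [-3.134, 0.0, -0.167]
force: [-8.0, 11.5, -1.5]
grip_width: 0.0151
grip_force: 30.0
[-109.22802087 -112.66714535   70.70647551] [-8.03799943 11.46312383 -1.48869602] 0.07321791548571412 269.38890134494585
```

```bash
python3 -m inch '-1 0 0.05 0.2 0 0 0; -1 0 0.02 0.2 0 0 0; -1 0 0 0.15 0 0 0; -1 0 0 0 0 0 0'; python3 -m inch '-1 0 0 0.1 0 0 0; -1 0 0 0.1 0 0 0; -1 0 0 0 0 0 0'
```

```text
time_s: 30.0
ee_pos: [0.3947, -0.3781, 0.0565]
eef_rot: [-3.133, -0.002, -0.167]
force: [-4.1, 30.1, 17.0]
grip_width: 0.0151
grip_force: 30.0
time_s: 30.38
ee_pos: [0.3964, -0.3784, 0.0515]
eef_rot: [-3.134, -0.006, -0.166]
force: [4.5, 31.3, 20.5]
grip_width: 0.0149
grip_force: 30.0
```

```bash
python3 -m inch '-1 0 -0.1 0.05 0 0 0; -1 0 0 0.05 0 0 0; -1 0 0 0 0 0 0; -1 0 0 0 0 0 0'
python3 - <<'E'
from h import *
p,R,o=now();k=rk(p);print(k,o["force"])
c=camera("top");k=rk(cloud(c).reshape(-1,3));m=(abs(k[:,0]+66)<5)&(k[:,2]>55)&(k[:,2]<110)&(k[:,1]<140)&(k[:,1]>-140)
q=k[m];print(len(q),np.polyfit(q[:,1],q[:,2],1),[ (y,np.median(q[abs(q[:,1]-y)<15][:,2]).round(1)) for y in (120,90,60,30,0)])
E
```

```text
time_s: 30.88
ee_pos: [0.397, -0.3784, 0.0501]
eef_rot: [-3.14, -0.009, -0.167]
force: [-2.0, 15.8, 28.3]
grip_width: 0.0148
grip_force: 30.0
[-105.76115713 -113.06482811   50.06874599] [-2.02416916 15.76379612 28.32288901]
374 [-1.57551226e-03  7.25955028e+01] [(120, np.float64(72.2)), (90, np.float64(72.8)), (60, np.float64(72.8)), (30, np.float64(72.5)), (0, np.float64(72.8))]
```

```bash
python3 -m inch '-0.5 0 0 -0.02 0 0 0; -0.3 0 0 0 0 0 0; -0.1 0 0 0 0 0 0; -0.1 0 0 0 0 0 0; -0.1 0 0 -0.4 0 0 0; -0.1 0 0 -0.8 0 0 0; -0.1 0 0 -1 0 0 0; -0.1 -0.5 0 -1 0 0 0; -0.1 -1 0 -1 0 0 0; -0.1 -1 0 0 0 0 0'
python3 - <<'E'
from h import *
p,R,o=now();print(rk(p),o["force"])
c=camera("top");P=cloud(c);k=rk(P.reshape(-1,3));m=(abs(k[:,0]+66)<5)&(k[:,2]>55)&(k[:,2]<110)&(k[:,1]<140)&(k[:,1]>-140)
q=k[m];print(len(q),np.polyfit(q[:,1],q[:,2],1),[ (y,np.median(q[abs(q[:,1]-y)<15][:,2]).round(1)) for y in (120,60,0,-60,-120)])
m=(k[:,0]<-85)&(k[:,0]>-130)&(abs(k[:,1]+116)<25)&(k[:,2]>40)&(k[:,2]<100);print("stub",k[m].mean(0),k[m].max(0))
c=camera("scene");cv2.imwrite("pics/s6.png",cv2.resize(c["img"][120:270,170:400],None,fx=3.4,fy=3.4,interpolation=cv2.INTER_CUBIC))
E
```

```text
time_s: 32.17
ee_pos: [0.3198, -0.3674, 0.1756]
eef_rot: [3.141, -0.008, -0.167]
force: [0.4, -0.9, 0.2]
grip_width: 0.0424
grip_force: 0.0
[-183.78433874 -115.41014425  175.61058744] [ 0.39231008 -0.9024203   0.20744517]
467 [6.29539449e-04 7.24776167e+01] [(120, np.float64(72.6)), (60, np.float64(72.7)), (0, np.float64(73.0)), (-60, np.float64(72.7)), (-120, np.float64(72.6))]
stub [-104.75612302 -113.42959469   74.43596798] [ -85.27716751 -105.91164317   79.69719436]
```

View pics/s6.png

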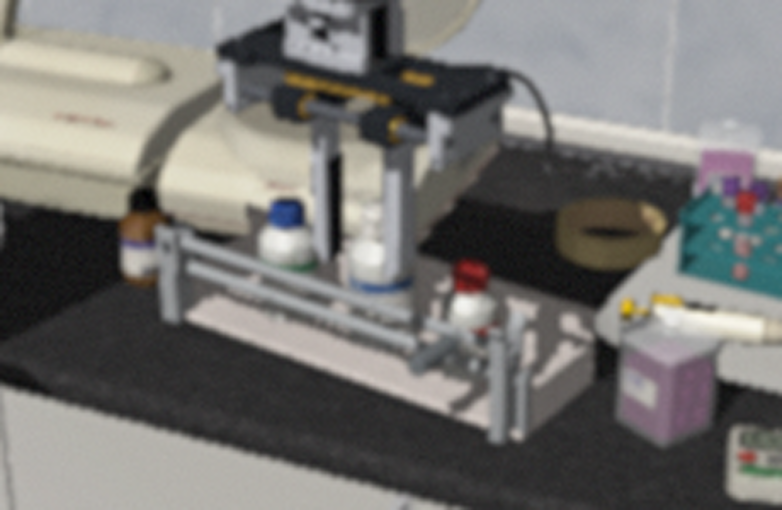

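The bar lies level, with a measured slope under 0.001 rad, in the catch at (505,340). All three bottles stand upright and nothing touches the gripper.

```bash
python3 -m inch '-0.1 0 0 0 0 0 0; -0.1 0 0 0 0 0 0'; python3 -c "from station import ticket; print(ticket.hand_in())"
```

```text
time_s: 32.52
ee_pos: [0.3205, -0.3669, 0.1727]
eef_rot: [-3.139, -0.004, -0.167]
force: [0.2, 0.3, -1.1]
grip_width: 0.0424
grip_force: 0.0
the job is handed in; nothing more can be done
None
```

The job is handed in at about 32.5 s: both tipped bottles stand upright beside the tall one and the bar measured level in its catch; the hand-in returned no verdict.

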